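# Open the light box and hold up its specimen tray

## Task

Swing the light box's stiff lid up by its black handle bar to about 110 degrees from closed, like an open laptop screen, and leave it standing there by itself as a bright background. Then lift the specimen tray, with its two rocks, straight up out of the box by its blue cross-bar, and finish while still holding it there: about 12 cm above where it lay, straight over the box, level and still, clear of the box and its lid. Keep the tray level on the way so that no rock falls out, and leave the other things on the worktop where they are.

Things in the scene. Friction and masses are not known exactly. Their poses are not given: they have to be found in the camera images.
- lightbox: Grey light box fixed to the worktop: 115 mm deep (its x), 180 mm wide (its y), 85 mm high, walls 8 mm, open at the top under its lid; white floor inside 8 mm above the worktop. Origin at the centre of its underside; x points from the front (switch and knob, towards the robot) to the hinge side at the back, z up. The tray stands in it.
- lid (a joint): Angle of the light box's lid in rad: 0 closed (flat), grows as the front edge rises; 1.57 upright, 1.92 = 110 degrees, hinge stop at 2.4. It starts partly open, 0.5 to 0.9. The hinge is stiff (friction about 0.5 N m, some 4 to 5 N at the bar) and the lid stays where it is left.
- lid_axis (a point): Middle of the lid's hinge line, which runs along the box's y axis at the top of its back wall: 52 mm behind the box's centre, 88 mm above the worktop. The point turns with the lid.
- lid_bar (a point): Centre of the lid's black handle bar: a round bar 12 mm thick, 96 mm long, parallel to the hinge line, 148 mm from it; it stands 38 mm past the lid's front edge in the lid's own plane, on two steel side rods 110 mm apart (fingers fit between bar and edge, and can stay pointing down through the whole swing). The lid is a grey plate 180 mm wide, 110 mm long from the hinge, 10 mm thick, with a white lamp panel on its inner face. The point turns with the lid.
- tray: Aluminium specimen tray, loose, about 0.15 kg: 86 mm (its x) by 146 mm (its y), rim 12 mm high, floor 2 mm thick. Origin at the centre of its underside, z up. It stands on the floor of the light box, its x along the box's x within about 0.04 rad, with 1 to 15 mm of play around it.
- tray_grip (a point): Centre of the tray's blue cross-bar, where it is gripped: 50 mm long along the tray's x, 12 mm thick along the tray's y, 14 mm high, on two thin posts; centre 60 mm above the tray's underside, straight above its middle. The axes are the tray's.
- rock_brown: Reddish brown rock 39x25x22 mm, about 35 g, loose on the tray, to one side (+y or -y) of the cross-bar. Origin at the centre of its underside.
- rock_pale: Pale grey rock 38x32x27 mm, about 55 g, loose on the tray on the other side of the cross-bar. Origin at the centre of its underside.
- dish: Bystander: glass dish 91 mm across, 14 mm high, to the right of the box. Origin at the centre of its underside.
- vial: Bystander: white vial with a black cap, 33 mm across, 70 mm high, right behind the dish. Origin at the centre of its underside.
- tape: Bystander: roll of masking tape lying flat, 104 mm across, 25 mm high, to the left of the box. Origin at the centre of its underside.
- marker: Bystander: white and blue felt marker lying on its side, 137 mm long, to the left. Origin at the centre of its underside.
- brass_weight: Bystander: brass balance weight 32 mm across, 34 mm high, to the left of the box. Origin at the centre of its underside.

How it is judged:
On the way, in this order (a step that is already met when the one before it is completed fails the run):
1. the lid stands at 110 degrees (within 10) by itself, let go, the tray still standing in the box (value of joint lid between 1.745 and 2.094 rad and contact force between lightbox and the fingers below 0.3 N and contact force between lightbox and the arm below 0.3 N and z of tray in the frame of lightbox below 0.02 m), for 0.3 s.
2. the tray is lifted clear of the box, both rocks on it (z of tray in the frame of lightbox above 0.09 m and contact force between tray and lightbox below 0.1 N and z of rock_brown in the frame of tray between -0.005 and 0.035 m and x of rock_brown in the frame of tray between -0.043 and 0.043 m and y of rock_brown in the frame of tray between -0.073 and 0.073 m and z of rock_pale in the frame of tray between -0.005 and 0.035 m and x of rock_pale in the frame of tray between -0.043 and 0.043 m and y of rock_pale in the frame of tray between -0.073 and 0.073 m), for 0.2 s.
At the end, for the whole second after the job is handed in: Lid untouched at 100 to 120 degrees. Fingers hold the tray 9 to 16 cm above where it stood, its centre within 45 mm (horizontally) of the box's, level within 6 degrees, still (under 20 mm/s, 0.1 rad/s), clear of box and lid, both rocks on it (value of joint lid between 1.745 and 2.094 rad and contact force between lightbox and the fingers below 0.3 N and contact force between lightbox and the arm below 0.3 N and z of rock_brown in the frame of tray between -0.005 and 0.035 m and x of rock_brown in the frame of tray between -0.043 and 0.043 m and y of rock_brown in the frame of tray between -0.073 and 0.073 m and z of rock_pale in the frame of tray between -0.005 and 0.035 m and x of rock_pale in the frame of tray between -0.043 and 0.043 m and y of rock_pale in the frame of tray between -0.073 and 0.073 m and z of tray in the frame of lightbox between 0.098 and 0.168 m and horizontal distance between tray and lightbox below 0.045 m and angle between tray's own z axis and vertical below 0.105 rad and linear speed of tray below 0.02 m/s and angular speed of tray below 0.1 rad/s and contact force between tray and the fingers above 1 N and contact force between tray and lightbox below 0.1 N); the arm keeps its last pose, push and grip.
It fails at once if the tray is tipped by more than 20 degrees (angle between tray's own z axis and vertical above 0.35 rad).
It fails at once if another thing on the worktop is moved by more than 30 mm (distance of any of dish, vial, tape, marker, brass_weight from where it was at the start of the episode above 0.03 m).
It fails at once if a rock falls from the tray (distance between any of rock_brown, rock_pale and tray above 0.095 m).
It also fails if it takes over 54 s, if anything falls off the work surface, if the arm or the gripper's body presses on something with over 40 N, if the wrist force passes 120 N, or if a joint passes its speed limit or range.

## Robot

A 7-joint arm with a two-finger parallel gripper is mounted at the origin on a cart in front of the work surface, level with it; the furniture and walls round the work are solid. World frame = base frame: x ahead of the robot, y to its left, z up, the work surface at z = 0. Lengths are in m, angles in rad, forces in N, time in s.
With the tool pointing down it reaches from about 0.4 to 0.85 m from the base axis. Payload 4.5 kg.
Tool frame: the origin (TCP) lies at the very end of the fingers, on their centre line; the grasp point (between the pads) lies 19 mm behind it (tcp_to_grasp is the z of the grasp point in the tool frame, in m); z points along the fingers, y is the line along which they close (so a half turn about z gives the same grasp; the last joint's range is limited). The gripper opens to 88 mm and grips with 3 to 60 N. Pads are 18 mm wide; open, the fingers measure 123 mm over their backs; the gripper's body (75 mm by 187 mm) begins 45 mm behind the grasp point.
Start: joints at [-1.194, 0.689, -0.195, 1.565, 0.157, 0.902, -0.215], TCP at [0.21, 0.589, 0.239] pointing down, gripper open.
Joint ranges: [-3.01, 3.01], [-0.46, 2.08], [-1.47, 1.51], [0.13, 2.56], [-1, 4.14], [0.04, 2.09], [-2.66, 2.66]. Speed limits (rad/s): [2.57, 2.57, 3.14, 3.14, 3.14, 3.14, 3.14].

## Interface

Orientations are given as a unit quaternion [x, y, z, w].
In Python, from plant import * gives the robot as it stands. The module is installed in compiled form; this text tells all that it offers.
- The arm moves only by the shell command python3 -m jog 'ROWS' [OPENING] [FORCE]. ROWS is JSON, a list that holds one entry, the list of rows, each a list of 6 numbers: the shift along the tool's x, y, z in m, then the turn, a rotation vector about the tool's x, y, z in rad. In form: [[[dx, dy, dz, ax, ay, az], ...]]. A call has 1 to 12 rows; each row shifts and turns the commanded pose from where the row before left it, along the tool's axes as they then stand; what a row does not reach is not made up. A row lasts 1/8 s, in which the tool goes at most 62.5 mm and 10.7 degrees, less where a joint would pass 70% of its speed; a pose out of reach is approached as far as the arm can. A call with a gripper value outside its range is refused whole. OPENING is the finger opening in m, from 0 to 0.0881, set as the call begins (- or left out, the last holds). The fingers move at their own pace and stop on an object; FORCE is the grip in N (left out, the last holds). Time passes only in rows, so rows that do not move let the fingers close. It gives the time, the measured TCP pose, the force, the opening and the grip force at its end, in the units of the state.
- get_state(): the state, without advancing time (a new reading comes with each control period).
- snapshot(name): name is "scene" or "top"; returns a dict with "frame" (400x640x3 uint8, red, green, blue), "mtx" (3x3 intrinsics, pixels), "xyz" and "orientation" of the camera in the world. Camera axes: x right, y down, z forward; pixel columns grow to the right and rows downward; lengths in m; the calibration is good to about 2 mm. A picture is of the moment at which its call begins. There is no depth.
- finish_job(): hands the job in; it is judged then, once.
The state is a dict: "clock": time; "q": joint angles; "qd": joint speeds; "joint_torque": joint torques, N m; "tool_pos": TCP position; "eef_rot": TCP orientation; "contact_force": force on the tool from outside, world axes, zero at the start; "moment": the same for the moment, N m; "opening": opening from 0.0 (shut) to 1.0 (fully open); "finger_force": force on a finger pad.
Only numpy, scipy, OpenCV 4.12 (cv2) and the standard library are available. Lean on these libraries where they do the work, as an engineer would, in place of code of your own. Each camera call takes 0.05 s, during which the arm holds its last target. There are 200 camera calls.

## Working session

There is one attempt and no reset: what is moved stays moved. The work goes in short steps, Python scripts to look and compute and a shell command to move; the robot and the scene stay as the last step left them, time stands still between calls to the robot, and variables do not carry over. Pictures are saved under pics/ and viewed, at most 10 in all, crops included, and the job is handed in when it is done.

```bash
mkdir -p pics; python3 - <<'E'
from plant import *
import cv2,pickle
d={}
for n in("scene","top"):
    s=snapshot(n);d[n]=s;cv2.imwrite(f"pics/{n}0.png",s["frame"][:,:,::-1]);print(n,s["mtx"],s["xyz"],s["orientation"])
pickle.dump(d,open("s0.pkl","wb"))
print(get_state())
E
```

```text
scene [[362.66995693   0.         322.99030779]
 [  0.         362.66995693 206.3942884 ]
 [  0.           0.           1.        ]] [0.51192788 0.68505723 0.89236355] [-0.00732476  0.92475839 -0.38042377  0.00678428]
top [[438.93257194   0.         318.92828324]
 [  0.         438.93257194 189.12155032]
 [  0.           0.           1.        ]] [ 0.41659996 -0.1099922   1.49703528] [-0.7003498   0.71261067 -0.02586802  0.03204742]
{'clock': 0.1, 'q': array([-1.19419296,  0.68989446, -0.19449286,  1.5662285 ,  0.1573427 ,
        0.90251663, -0.21511155]), 'qd': array([ 0.00029719, -0.00386852, -0.0002099 , -0.00318739, -0.00045694,
       -0.0004976 ,  0.00037789]), 'joint_torque': array([-2.50931218e-03, -5.28501606e+01, -1.27204008e+00, -1.53838795e+01,
       -5.27372409e-02,  1.88965685e-03,  5.52368613e-05]), 'tool_pos': array([0.2099566 , 0.58807858, 0.23799616]), 'eef_rot': array([ 1.70529698e-01,  9.85352190e-01, -8.25205685e-04, -5.47689506e-05]), 'contact_force': array([-0.81349686, -0.77893703,  0.68816112]), 'moment': array([-0.03578202, -0.02563421, -0.01789406]), 'finger_force': 0.0, 'opening': 1.0023941815036324}
```

View pics/scene0.png

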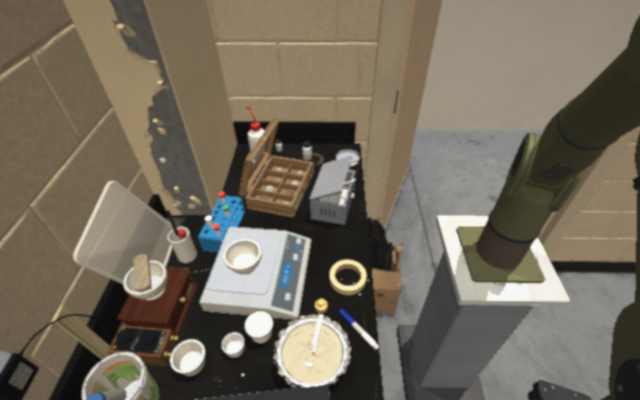

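View pics/top0.png

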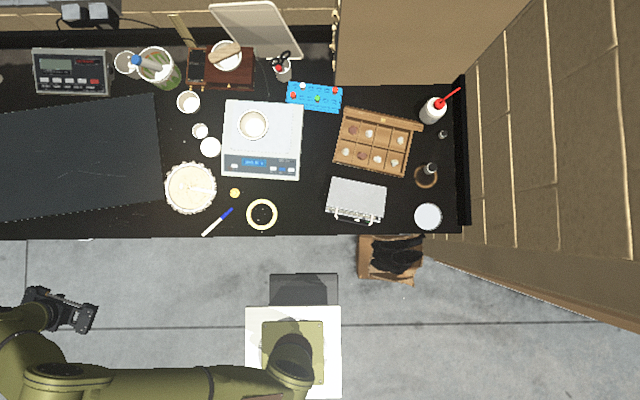

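The top view shows the light box around (356,200), with the handle bar near (354,220). The dish is at (428,216) and the tape at (262,214). In the scene view the box is at (333,190). I'll zoom in on both.

```bash
cat > h.py <<'E'
import numpy as np,cv2,pickle
from scipy.spatial.transform import Rotation as R
def ray(s,u,v):
    d=R.from_quat(s["orientation"]).apply(np.linalg.solve(s["mtx"],[u,v,1.]))
    return np.array(s["xyz"]),d/np.linalg.norm(d)
def plane(s,u,v,z):
    o,d=ray(s,u,v);return o+d*(z-o[2])/d[2]
def tri(s1,p1,s2,p2):
    A=np.zeros((3,3));b=np.zeros(3);rs=[ray(s1,*p1),ray(s2,*p2)]
    for o,d in rs:
        P=np.eye(3)-np.outer(d,d);A+=P;b+=P@o
    X=np.linalg.solve(A,b);return X,[np.linalg.norm(np.cross(X-o,d)) for o,d in rs]
def proj(s,X):
    p=s["mtx"]@R.from_quat(s["orientation"]).inv().apply(np.array(X)-s["xyz"]);return p[:2]/p[2]
E
python3 - <<'E'
import sys;sys.path.insert(0,'.')
from h import *
d=pickle.load(open("s0.pkl","rb"))
a=d["top"]["frame"][165:240,310:400,::-1];b=d["scene"]["frame"][150:230,300:380,::-1]
cv2.imwrite("pics/crop0.png",np.hstack([cv2.resize(a,(450,375),interpolation=3)[:375],cv2.resize(b,(345,375),interpolation=2)]))
for n,u,v,z in[("top",428,216,.014),("top",262,214,.025)]:print(plane(d[n],u,v,z))
E
```

```text
[ 0.44122562 -0.46354518  0.014     ]
[0.45726817 0.09416976 0.025     ]
```

View pics/crop0.png

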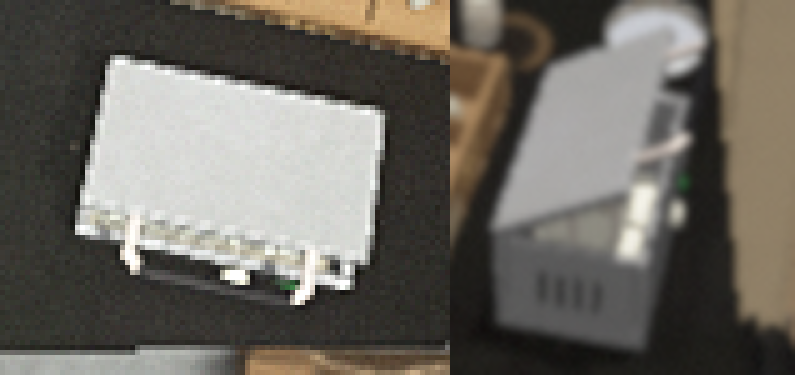

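Crop: the lid's back corners are at top px (332,176) and (387,187). The rod ends are at top (336,219) and (370,225), and at scene (356,179) and (359,160).

```bash
python3 - <<'E'
import sys;sys.path.insert(0,'.')
from h import *
d=pickle.load(open("s0.pkl","rb"));t,s=d["top"],d["scene"]
c=lambda x,y:(310+x/5,165+y/5)
e=lambda x,y:(300+(x-450)/4.3125,150+y/4.6875)
P={}
for n,a,b in[("rodL",c(130,270),e(690,136)),("rodR",c(300,302),e(702,47)),("backL",c(110,57),e(492,228)),("lidfrontL",c(82,208),e(642,160))]:
    print(n,tri(t,a,s,b))
bl=plane(t,*c(110,57),.092);br=plane(t,*c(385,110),.092)
print("back",bl,br,np.linalg.norm(bl-br),"mid",(bl+br)/2,"yaw",np.arctan2(*( (bl-br)[[0,1]]*[-1,1])))
print("box front bottom-top corners L,R z=.085",plane(t,*c(78,234),.085),plane(t,*c(353,288),.085))
E
```

```text
rodL (array([ 0.43396273, -0.14923944,  0.16900349]), [np.float64(0.00041127426723585497), np.float64(0.00041127426723575484)])
rodR (array([ 0.41640164, -0.25247732,  0.16060855]), [np.float64(0.0030490829052382813), np.float64(0.0030490829052383208)])
backL (array([ 0.57374122, -0.14149619,  0.09192201]), [np.float64(0.0013182186463348087), np.float64(0.0013182186463346)])
lidfrontL (array([ 0.4700907 , -0.12078245,  0.17351321]), [np.float64(0.0020211282115913023), np.float64(0.002021128211591277)])
back [ 0.57240693 -0.14144968  0.092     ] [ 0.53502914 -0.317182    0.092     ] 0.1796634316222089 mid [ 0.55371803 -0.22931584  0.092     ] yaw -0.20957414015031642
box front bottom-top corners L,R z=.085 [ 0.45915096 -0.11882611  0.085     ] [ 0.42154835 -0.29435192  0.085     ]
```

Measurements agree with the given sizes. The bar centre is about (0.425,-0.201,0.165) at radius 0.147, so the lid angle is about 0.55. Box yaw is -0.21 and its centre is about (0.497,-0.219). I'll move over now.

```bash
cat >> h.py <<'E'
def delta(st,p,yaw=None,pitch=0.):
    """tool-frame shift to p and world yaw error of tool y; pitch: tilt about tool x"""
    r=R.from_quat(st["eef_rot"]);M=r.as_matrix()
    print("pos",np.round(st["tool_pos"],4),"F",np.round(st["contact_force"],1),"open",round(st["opening"],3),"t",round(st["clock"],2))
    print("shift",np.round(r.inv().apply(np.array(p)-st["tool_pos"]),4))
    if yaw is not None:
        y=np.array([np.cos(yaw),np.sin(yaw),0]);z=np.array([0,0,-1.]);x=np.cross(y,z)
        T=R.from_matrix(np.c_[x,y,z])*R.from_rotvec([pitch,0,0])
        print("turn",np.round((r.inv()*T).as_rotvec(),4))
E
python3 -m jog '[[[-0.034,-0.024,-0.007,0,0,0],[-0.034,-0.024,-0.007,0,0,0],[-0.034,-0.024,-0.007,0,0,0],[-0.034,-0.024,-0.007,0,0,0],[-0.034,-0.024,-0.007,0,0,0],[-0.034,-0.024,-0.007,0,0,0],[-0.034,-0.024,-0.007,0,0,0],[-0.034,-0.024,-0.007,0,0,0],[-0.034,-0.024,-0.007,0,0,0],[-0.034,-0.024,-0.007,0,0,0]]]' 0.03
python3 -m jog '[[[0,0,0,0,0,0.12],[0,0,0,0,0,0.12],[0,0,0,0,0,0.12],[0,0,0,0,0,0.12],[0,0,0,0,0,0.12],[0,0,0,0,0,0.12],[0,0,0,0,0,0.12],[0,0,0,0,0,0.12],[0,0,0,0,0,0.12],[0,0,0,0,0,0.12],[0,0,0,0,0,0.12],[0,0,0,0,0,0.12]]]'
python3 -c "
from plant import *;from h import *
s=get_state();delta(s,[.425,-.201,.25],-.21);print(s['q'])"
```

```text
clock: 1.35
tool_pos: [0.4501, 0.247, 0.3087]
eef_rot: [0.171, 0.985, -0.0, -0.0]
contact_force: [0.7, -0.6, 0.8]
opening: 0.342
finger_force: 0.0
clock: 2.85
tool_pos: [0.4493, 0.2482, 0.3084]
eef_rot: [0.779, 0.627, -0.0, -0.0]
contact_force: [-0.1, 0.7, 0.3]
opening: 0.339
finger_force: 0.0
pos [0.4493 0.2482 0.3084] F [-0.1  0.7  0.3] open 0.339 t 2.85
shift [-0.444   0.0725  0.0586]
turn [-0.0007  0.0005 -0.0058]
[-0.70623959  0.45636445  0.17167386  1.8153733  -0.09804837  0.87891195
 -0.7049087 ]
```

```bash
python3 -m jog '[[[-0.044,0.0073,0.001,0,0,0],[-0.044,0.0073,0.001,0,0,0],[-0.044,0.0073,0.001,0,0,0],[-0.044,0.0073,0.001,0,0,0],[-0.044,0.0073,0.001,0,0,0],[-0.044,0.0073,0.001,0,0,0],[-0.044,0.0073,0.001,0,0,0],[-0.044,0.0073,0.001,0,0,0],[-0.044,0.0073,0.001,0,0,0],[-0.044,0.0073,0.001,0,0,0],[0,0,0,0.15,0,0],[0,0,0,0.15,0,0]]]' 0.03
python3 -m jog '[[[0,0,0.03,0,0,0],[0,0,0.03,0,0,0],[0,0,0,0,0,0]]]'
python3 - <<'E'
from plant import *;from h import *
s=get_state();delta(s,[.425-.3*.07,-.201,.19],-.21,.3);print(s['q'])
t,c=snapshot("top"),snapshot("scene")
pickle.dump({"top":t,"scene":c},open("s1.pkl","wb"))
print(proj(c,s['tool_pos']),proj(t,s['tool_pos']),proj(c,[.425,-.201,.165]))
a=t["frame"][165:240,310:400,::-1];b=c["frame"][110:210,300:400,::-1]
cv2.imwrite("pics/crop1.png",np.hstack([cv2.resize(a,(360,300),interpolation=2),cv2.resize(b,(400,400),interpolation=2)[:300]]) if 0 else np.vstack([cv2.resize(a,(360,300),interpolation=2),cv2.resize(b,(360,300),interpolation=2)]))
E
```

```text
clock: 4.35
tool_pos: [0.4279, -0.1979, 0.2992]
eef_rot: [0.77, 0.62, -0.095, -0.118]
contact_force: [0.7, 0.2, 0.2]
opening: 0.338
finger_force: 0.0
clock: 4.72
tool_pos: [0.4093, -0.1927, 0.2401]
eef_rot: [0.769, 0.621, -0.095, -0.119]
contact_force: [0.0, -0.4, -0.1]
opening: 0.34
finger_force: 0.0
pos [ 0.4093 -0.1927  0.2401] F [ 0.  -0.4 -0.1] open 0.34 t 4.72
shift [-0.0093  0.0118  0.0488]
turn [-0.0054 -0.0014 -0.0018]
[ 0.18795641  0.61435587  0.21136117  1.82735479 -0.08449433  1.01482543
  0.22362839]
[364.5199409  151.36354322] [352.12478648 227.19760905] [357.57149362 169.14928903]
```

View pics/crop1.png

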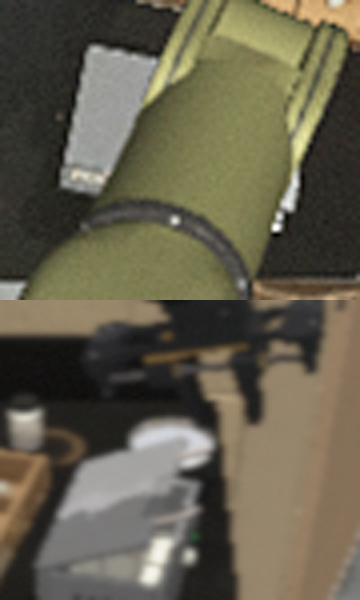

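The fingers show in the scene view at about (364,150), in line with kinematics, and the bar is just below. I'll align, then descend along the tool axis.

```bash
python3 - <<'E'
from plant import *;from h import *
s=get_state();b=np.array([.4243,-.2025,.165]);td=R.from_quat(s["eef_rot"]).as_matrix()[:,2]
delta(s,b+.019*td,-.21,.3)
E
```

```text
pos [ 0.4115 -0.1936  0.2419] F [ 0.1 -0.4 -0.9] open 0.338 t 4.83
shift [-0.006   0.0364  0.0882]
turn [ 0.0005 -0.0006 -0.0019]
```

```bash
python3 -m jog '[[[-0.003,0.018,0.01,0,0,0],[-0.003,0.018,0.01,0,0,0],[0,0,0.015,0,0,0],[0,0,0.015,0,0,0]]]' 0.028
python3 -m jog '[[[0,0,0.01,0,0,0],[0,0,0.01,0,0,0]]]'
python3 -m jog '[[[0,0,0.009,0,0,0],[0,0,0.009,0,0,0],[0,0,0,0,0,0]]]'
python3 - <<'E'
from plant import *;from h import *
s=get_state();b=np.array([.4243,-.2025,.165]);td=R.from_quat(s["eef_rot"]).as_matrix()[:,2]
delta(s,b+.019*td,-.21,.3);print(s["moment"])
E
```

```text
clock: 5.32
tool_pos: [0.4305, -0.2039, 0.1837]
eef_rot: [0.769, 0.622, -0.093, -0.115]
contact_force: [-0.2, 0.2, -0.4]
opening: 0.317
finger_force: 0.0
clock: 5.58
tool_pos: [0.4239, -0.2024, 0.1641]
eef_rot: [0.769, 0.621, -0.093, -0.115]
contact_force: [0.4, 1.0, 0.3]
opening: 0.319
finger_force: 0.0
clock: 5.95
tool_pos: [0.4175, -0.2009, 0.1462]
eef_rot: [0.769, 0.621, -0.094, -0.117]
contact_force: [0.7, 0.6, -0.0]
opening: 0.32
finger_force: 0.0
pos [ 0.4175 -0.2009  0.1462] F [ 0.7  0.6 -0. ] open 0.32 t 5.95
shift [-0.0002  0.0011 -0.001 ]
turn [-0.0013 -0.0009 -0.0018]
[-0.1525784  -0.17784935 -0.00083643]
```

No contact on the way down. Closing with a firm grip.

```bash
python3 -m jog '[[[0,0,0,0,0,0],[0,0,0,0,0,0],[0,0,0,0,0,0],[0,0,0,0,0,0],[0,0,0,0,0,0]]]' 0 45
python3 - <<'E'
from plant import *;from h import *
s=get_state();M=R.from_quat(s["eef_rot"]).as_matrix();g=s["tool_pos"]-.019*M[:,2]
x=np.array([np.cos(.21),-np.sin(.21),0]);h=np.array([.5475,-.2294,.088])
d=g-h;print(g,s["contact_force"],d@x,d[2],np.hypot(d@x,d[2]),np.arctan2(d[2],-d@x))
a0=np.arctan2(d[2],-d@x)
P=lambda a:h+.148*(-np.cos(a)*x+np.sin(a)*np.array([0,0,1]))
al=np.linspace(a0,1.92,25)
for i in range(24):print(i,np.round(M.T@(P(al[i+1])-P(al[i])),4))
E
```

```text
clock: 6.58
tool_pos: [0.4197, -0.2015, 0.1467]
eef_rot: [0.769, 0.622, -0.093, -0.115]
contact_force: [5.5, -1.2, -3.6]
opening: 0.112
finger_force: 44.5
[ 0.42517358 -0.20263297  0.16484825] [ 5.45417517 -1.20094118 -3.57751743] -0.12521887452139577 0.07684824576960878 0.14691977203314485 0.5504404272048573
0 [ 0.      0.0024 -0.0081]
1 [ 0.      0.0028 -0.008 ]
2 [ 0.      0.0033 -0.0078]
3 [ 0.      0.0037 -0.0076]
4 [ 0.      0.0041 -0.0074]
5 [ 0.      0.0045 -0.0071]
6 [ 0.      0.0049 -0.0068]
7 [ 0.      0.0053 -0.0066]
8 [ 0.      0.0057 -0.0062]
9 [ 0.      0.006  -0.0059]
10 [ 0.      0.0064 -0.0056]
11 [ 0.      0.0067 -0.0052]
12 [ 0.      0.007  -0.0048]
13 [ 0.      0.0072 -0.0044]
14 [ 0.      0.0075 -0.004 ]
15 [ 0.      0.0077 -0.0035]
16 [ 0.      0.0079 -0.0031]
17 [ 0.      0.008  -0.0026]
18 [ 0.      0.0082 -0.0022]
19 [ 0.      0.0083 -0.0017]
20 [ 0.      0.0084 -0.0012]
21 [ 0.      0.0084 -0.0008]
22 [ 0.      0.0084 -0.0003]
23 [0.     0.0084 0.0002]
```

Gripped, with force on the pads. Swinging along the arc.

```bash
python3 -m jog '[[[0,0.0024,-0.0081,0,0,0],[0,0.0028,-0.008,0,0,0],[0,0.0033,-0.0078,0,0,0],[0,0.0037,-0.0076,0,0,0],[0,0.0041,-0.0074,0,0,0],[0,0.0045,-0.0071,0,0,0],[0,0.0049,-0.0068,0,0,0],[0,0.0053,-0.0066,0,0,0]]]'
python3 - <<'E'
from plant import *;from h import *
s=get_state();M=R.from_quat(s["eef_rot"]).as_matrix();g=s["tool_pos"]-.019*M[:,2]
x=np.array([np.cos(.21),-np.sin(.21),0]);h=np.array([.5475,-.2294,.088])
d=g-h;print(g,s["contact_force"],np.hypot(d@x,d[2]),np.arctan2(d[2],-d@x),s["moment"])
E
```

```text
clock: 7.58
tool_pos: [0.4638, -0.2113, 0.1924]
eef_rot: [0.769, 0.621, -0.095, -0.117]
contact_force: [5.4, -4.2, -20.4]
opening: 0.108
finger_force: 45.8
[ 0.46927745 -0.21243058  0.21051842] [  5.35474856  -4.23223402 -20.4171838 ] 0.14634687566003143 0.9921034188576213 [-0.96472696 -1.85677309  0.09699338]
```

```bash
python3 -m jog '[[[0,0.0069,-0.0052,0,0,0],[0,0.006,-0.0056,0,0,0],[0,0.0064,-0.0053,0,0,0],[0,0.0067,-0.005,0,0,0],[0,0.007,-0.0048,0,0,0],[0,0.0072,-0.0044,0,0,0],[0,0.0075,-0.004,0,0,0],[0,0.0077,-0.0035,0,0,0]]]'
python3 - <<'E'
from plant import *;from h import *
s=get_state();M=R.from_quat(s["eef_rot"]).as_matrix();g=s["tool_pos"]-.019*M[:,2]
x=np.array([np.cos(.21),-np.sin(.21),0]);h=np.array([.5475,-.2294,.088])
d=g-h;print(g,s["contact_force"],np.hypot(d@x,d[2]),np.arctan2(d[2],-d@x),s["moment"])
E
```

```text
clock: 8.57
tool_pos: [0.5251, -0.2249, 0.2131]
eef_rot: [0.769, 0.621, -0.096, -0.118]
contact_force: [-4.1, -4.0, -19.5]
opening: 0.101
finger_force: 46.0
[ 0.53069166 -0.2261071   0.23124891] [ -4.05873998  -3.96014067 -19.49793722] 0.14426896490527602 1.4518103027139486 [-1.05554433  0.01469373  0.23479075]
```

```bash
python3 -m jog '[[[0,0.0085,-0.0016,0,0,0],[0,0.0083,-0.0016,0,0,0],[0,0.0082,-0.0018,0,0,0],[0,0.0083,-0.0015,0,0,0],[0,0.0084,-0.001,0,0,0],[0,0.0084,-0.0005,0,0,0],[0,0.0084,0,0,0,0],[0,0.0084,0.0004,0,0,0],[0,0,0,0,0,0]]]'
python3 - <<'E'
from plant import *;from h import *
s=get_state();M=R.from_quat(s["eef_rot"]).as_matrix();g=s["tool_pos"]-.019*M[:,2]
x=np.array([np.cos(.21),-np.sin(.21),0]);h=np.array([.5475,-.2294,.088])
d=g-h;print(g,s["contact_force"],np.hypot(d@x,d[2]),np.arctan2(d[2],-d@x),s["moment"])
c=snapshot("scene");t=snapshot("top")
pickle.dump({"top":t,"scene":c},open("s2.pkl","wb"))
cv2.imwrite("pics/crop2.png",cv2.resize(c["frame"][110:230,290:410,::-1],(600,600),interpolation=2))
E
```

```text
clock: 9.7
tool_pos: [0.5904, -0.2396, 0.2028]
eef_rot: [0.769, 0.621, -0.095, -0.117]
contact_force: [-5.2, -4.0, -5.2]
opening: 0.089
finger_force: 45.7
[ 0.59591466 -0.2407369   0.22095411] [-5.22927126 -4.02139986 -5.21714126] 0.14194474175959387 1.9286205837636126 [-0.79384589  0.78519924  0.15978551]
```

View pics/crop2.png

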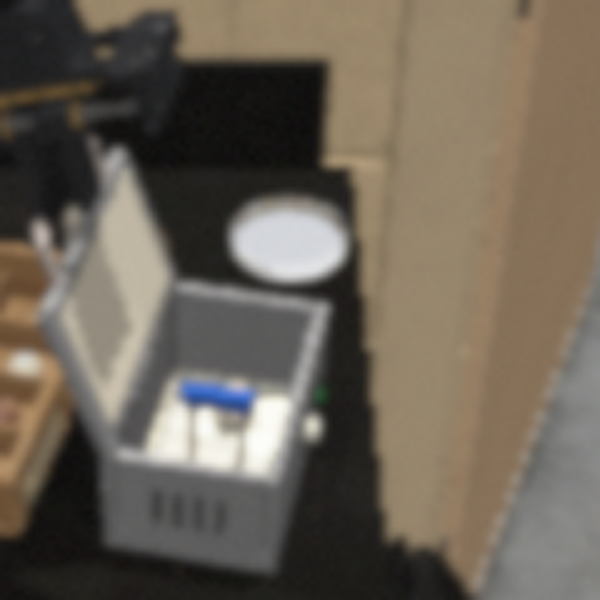

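The lid is up and the tray with its blue bar is visible (crop px (217,397)). Releasing and retreating.

```bash
python3 -m jog '[[[0,0,0,0,0,0],[0,0,0,0,0,0],[0,0,0,0,0,0]]]' 0.035 20
python3 -m jog '[[[0,0,-0.02,0,0,0],[0,0,-0.03,0,0,0],[0,0,-0.04,0,0,0],[0,0,-0.04,0,0,0],[0,0,0,0,0,0]]]'
python3 - <<'E'
from plant import *;from h import *
c=snapshot("scene");t=snapshot("top")
pickle.dump({"top":t,"scene":c},open("s3.pkl","wb"))
cv2.imwrite("pics/crop3.png",np.hstack([cv2.resize(c["frame"][130:230,290:370,::-1],(400,500),interpolation=2),cv2.resize(t["frame"][150:230,315:395,::-1],(400,500)[:1]*2,interpolation=2).repeat(1,0)[:400] if 0 else cv2.resize(t["frame"][140:240,315:395,::-1],(400,500),interpolation=2)]))
E
```

```text
clock: 10.18
tool_pos: [0.5927, -0.2378, 0.2026]
eef_rot: [0.769, 0.622, -0.093, -0.115]
contact_force: [0.3, -0.1, 0.0]
opening: 0.393
finger_force: 0.0
clock: 10.8
tool_pos: [0.6313, -0.2469, 0.3292]
eef_rot: [0.769, 0.622, -0.092, -0.113]
contact_force: [0.8, 0.7, -0.8]
opening: 0.394
finger_force: 0.0
```

View pics/crop3.png

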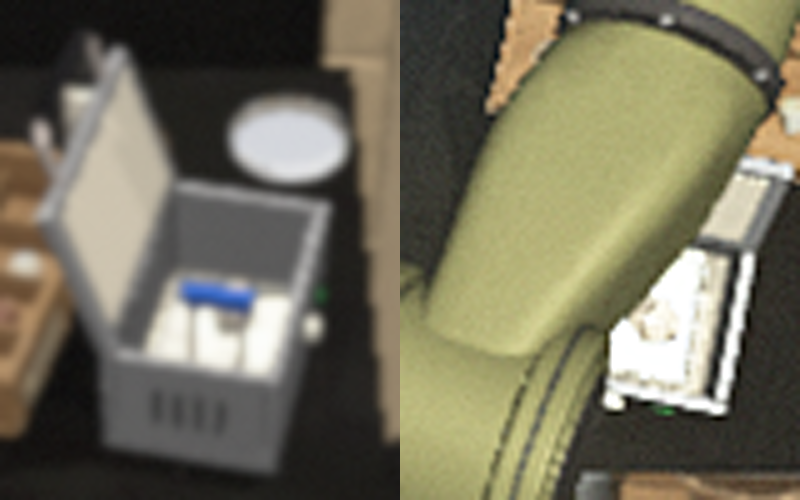

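Lid stands by itself. Measuring the lid angle (lid top-left corner at scene (299,172), left rod end at (298,155)) and the blue bar by colour mask.

```bash
python3 - <<'E'
from h import *
d=pickle.load(open("s3.pkl","rb"));c=d["scene"]
x=np.array([np.cos(.21),-np.sin(.21),0]);y=np.array([np.sin(.21),np.cos(.21),0]);h=np.array([.5475,-.2294,.088])
def side(u,v,yb):
    o,r=ray(c,u,v);k=((h+yb*y-o)@y)/(r@y);q=o+k*r-h;return q@x,q[2],np.hypot(q@x,q[2]),np.arctan2(q[2],-q@x)
for p,yb in[((299,172.4),.09),((311.4,200.5),.09),((297.6,155),.055)]:print(p,np.round(side(*p,yb),3))
for a in(1.75,1.92,2.09):
    print(a,proj(c,h+.09*y+.11*(-np.cos(a)*x+[0,0,np.sin(a)])),proj(c,h+.055*y+.148*(-np.cos(a)*x+[0,0,np.sin(a)])))
m=cv2.inRange(cv2.cvtColor(c["frame"],cv2.COLOR_RGB2HSV),(105,140,60),(125,255,255))
n,l,st,ce=cv2.connectedComponentsWithStats(m)
i=[k for k in range(1,n) if 315<ce[k][0]<350 and 180<ce[k][1]<200 and st[k][4]>10]
for k in i:
    print(st[k],ce[k],plane(c,*ce[k],.069))
    v,u=np.where(l==k);Q=np.array([plane(c,a,b,.07)[:2] for a,b in zip(u,v)])
    Q-=Q.mean(0);w,V=np.linalg.eigh(Q.T@Q);e=V[:,1];pr=Q@e;print("dir",np.arctan2(e[1],e[0]),"len",np.ptp(pr),"mean vs mid",(pr.max()+pr.min())/2)
o=h-.052*x;print("box centre",o, "y-dir",y)
E
```

```text
(299, 172.4) [0.039 0.105 0.112 1.924]
(311.4, 200.5) [ 0.004 -0.005  0.006 -2.255]
(297.6, 155) [0.051 0.142 0.151 1.915]
1.75 [305.16137476 172.55189325] [305.49880677 155.14604102]
1.92 [299.4174866  172.95713226] [297.77308767 155.82937548]
2.09 [294.1498635  174.16682404] [290.72587473 157.62713871]
[327 187  13   4  30] [332.83333333 188.76666667] [ 0.50145181 -0.21388205  0.069     ]
dir 2.8876330861638944 len 0.04126621407229375 mean vs mid 0.00078998889851448
box centre [ 0.49664239 -0.21856009  0.088     ] y-dir [0.2084599  0.97803091 0.        ]
```

Lid stands at 1.92 rad. Tray grip is at about (0.5015,-0.214), yaw between about -0.21 and -0.25. Levelling and turning the tool a quarter turn, high up.

```bash
python3 -m jog '[[[0,0,0,-0.145,0,0],[0,0,0,-0.145,0,0],[0,0,0,0,0,-0.156],[0,0,0,0,0,-0.156],[0,0,0,0,0,-0.156],[0,0,0,0,0,-0.156],[0,0,0,0,0,-0.156],[0,0,0,0,0,-0.156],[0,0,0,0,0,-0.156],[0,0,0,0,0,-0.156],[0,0,0,0,0,-0.156],[0,0,0,0,0,-0.156]]]' 0.05
python3 - <<'E'
from plant import *;from h import *
s=get_state();delta(s,[.5015,-.2145,.25],1.345);print(s["q"])
E
```

```text
clock: 12.4
tool_pos: [0.6279, -0.2458, 0.3241]
eef_rot: [0.108, 0.994, 0.001, -0.007]
contact_force: [0.5, 0.3, -0.1]
opening: 0.568
finger_force: 0.0
pos [ 0.6279 -0.2458  0.3241] F [ 0.5  0.3 -0.1] open 0.568 t 12.4
shift [0.1292 0.0033 0.0758]
turn [ 0.0004 -0.0133  0.0089]
[ 0.41210255  0.69473117 -0.22186588  1.26559905  0.15089171  1.21068478
  1.53901417]
```

```bash
python3 -m jog '[[[0.032,0.0008,0,0,-0.006,0.004],[0.032,0.0008,0,0,-0.006,0.004],[0.032,0.0008,0,0,0,0],[0.032,0.0008,0,0,0,0],[0,0,0.04,0,0,0],[0,0,0.04,0,0,0],[0,0,0.04,0,0,0],[0,0,0.04,0,0,0],[0,0,0.04,0,0,0],[0,0,0,0,0,0]]]' 0.05
python3 - <<'E'
from plant import *;from h import *
s=get_state();delta(s,[.5015,-.2145,.049],1.345)
c=snapshot("scene");print(proj(c,s["tool_pos"]))
cv2.imwrite("pics/crop4.png",cv2.resize(c["frame"][110:230,290:390,::-1],(500,600),interpolation=2))
E
```

```text
clock: 13.65
tool_pos: [0.5022, -0.2132, 0.1231]
eef_rot: [0.115, 0.993, 0.001, -0.003]
contact_force: [0.2, 0.2, 0.3]
opening: 0.572
finger_force: 0.0
pos [ 0.5022 -0.2132  0.1231] F [0.2 0.2 0.3] open 0.572 t 13.65
shift [-0.0001 -0.0015  0.0741]
turn [ 0.0009 -0.0064 -0.0041]
[332.79768615 176.62044079]
```

View pics/crop4.png

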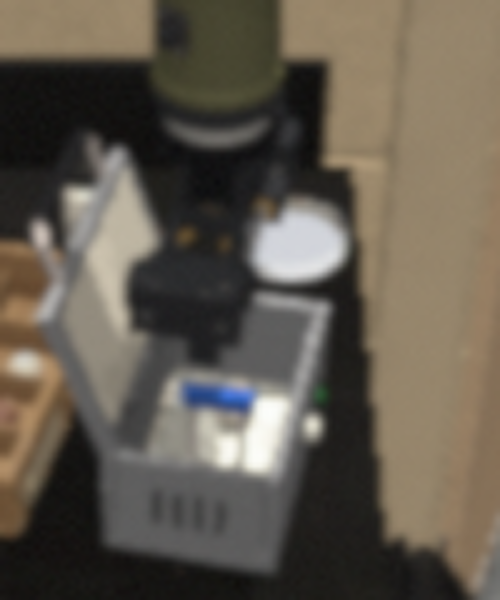

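Fingers straddle the blue bar in the scene view (finger at crop (205,355), bar at (217,397)), and the body is clear of the lid. Descending.

```bash
python3 -m jog '[[[0,-0.001,0.02,0,-0.005,0],[0,0,0.02,0,0,0],[0,0,0.017,0,0,0],[0,0,0.017,0,0,0],[0,0,0,0,0,0]]]'
python3 -m jog '[[[0,0,0,0,0,0],[0,0,0,0,0,0],[0,0,0,0,0,0],[0,0,0,0,0,0],[0,0,0,0,0,0],[0,0,0,0,0,0]]]' 0 25
```

```text
clock: 14.32
tool_pos: [0.5051, -0.2154, 0.0512]
eef_rot: [0.115, 0.993, -0.0, 0.003]
contact_force: [0.0, -0.1, 0.2]
opening: 0.567
finger_force: 0.0
clock: 15.08
tool_pos: [0.5065, -0.2145, 0.0524]
eef_rot: [0.114, 0.993, 0.0, 0.004]
contact_force: [0.9, 4.9, 6.2]
opening: 0.131
finger_force: 25.0
```

```bash
python3 -m jog '[[[0,0,0,0,0,0],[0,0,0,0,0,0],[0,0,-0.003,0,0,0],[0,0,-0.005,0,0,0],[0,0,-0.007,0,0,0],[0,0,-0.005,0,0,0],[0,0,0,0,0,0]]]' 0 40
python3 - <<'E'
from plant import *;from h import *
s=get_state();delta(s,[.4986,-.2165,.17],1.345);print(s["moment"])
c=snapshot("scene")
cv2.imwrite("pics/crop5.png",cv2.resize(c["frame"][110:230,290:390,::-1],(500,600),interpolation=2))
E
```

```text
clock: 15.95
tool_pos: [0.5057, -0.2159, 0.0725]
eef_rot: [0.115, 0.993, -0.001, 0.004]
contact_force: [0.9, 0.7, -2.9]
opening: 0.128
finger_force: 40.0
pos [ 0.5057 -0.2159  0.0725] F [ 0.9  0.7 -2.9] open 0.128 t 15.95
shift [ 0.006  -0.0023 -0.0975]
turn [-0.0003  0.008  -0.0053]
[ 0.03416427  0.01832841 -0.04199531]
```

View pics/crop5.png

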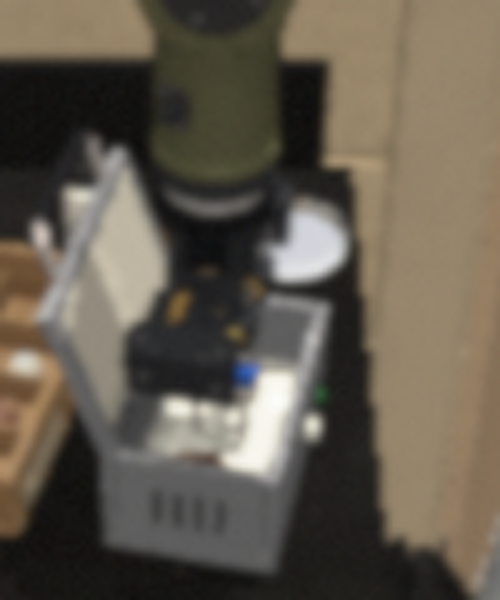

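Weight reading is 2.9 N, which fits tray plus rocks, and there are no side forces. Lifting straight up the rest.

```bash
python3 -m jog '[[[0.001,0,-0.006,0,0.002,0],[0.001,0,-0.01,0,0.002,0],[0.001,0,-0.01,0,0.002,0],[0.001,0,-0.01,0,0.002,0],[0,0,-0.01,0,0,0],[0,0,-0.01,0,0,0],[0,0,-0.01,0,0,0],[0,0,-0.01,0,0,0],[0,0,-0.01,0,0,0],[0,0,-0.008,0,0,0],[0,0,-0.004,0,0,0],[0,0,0,0,0,0]]]'
python3 -m jog '[[[0,0,0,0,0,0],[0,0,0,0,0,0],[0,0,0,0,0,0],[0,0,0,0,0,0],[0,0,0,0,0,0],[0,0,0,0,0,0]]]'
python3 - <<'E'
from plant import *;from h import *
s=get_state();delta(s,[.4986,-.2165,.171],1.345);print(s["moment"])
c=snapshot("scene")
cv2.imwrite("pics/crop6.png",cv2.resize(c["frame"][110:230,290:390,::-1],(500,600),interpolation=2))
E
```

```text
clock: 17.5
tool_pos: [0.5016, -0.2147, 0.1702]
eef_rot: [0.115, 0.993, -0.0, -0.0]
contact_force: [0.9, 0.8, -3.1]
opening: 0.131
finger_force: 40.0
clock: 18.25
tool_pos: [0.5015, -0.2147, 0.17]
eef_rot: [0.115, 0.993, 0.0, -0.001]
contact_force: [1.0, 0.4, -3.8]
opening: 0.129
finger_force: 40.0
pos [ 0.5015 -0.2147  0.17  ] F [ 1.   0.4 -3.8] open 0.129 t 18.25
shift [ 0.0024 -0.0024 -0.001 ]
turn [-0.0001 -0.001  -0.005 ]
[0.01118039 0.05132082 0.00447892]
```

View pics/crop6.png

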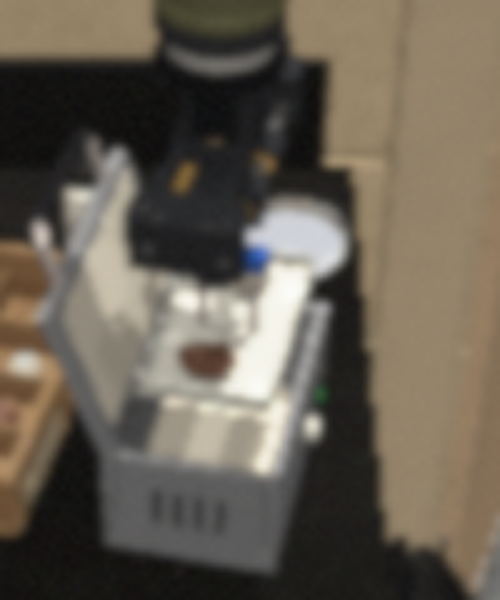

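The tray hangs level above the box, with the brown rock at crop (207,358) and the pale one at about (185,300). The lid corner has not moved. Handing in.

```bash
python3 -c "
from plant import *
print(finish_job())"
```

```text
the job is handed in; nothing more can be done
None
```

I handed the job in at about 18 s on the robot's clock, but `finish_job()` returned no verdict. The lid measured about 1.92 rad (110°) and stood by itself, and the gripper was holding the tray still and level about 12 cm up over the box, both rocks on it.

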